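# Load a seatpost into the vee jig and clamp it

## Robot

A 6-joint arm with a two-finger parallel gripper is mounted at the origin on the work surface. World frame = base frame: x ahead of the robot, y to its left, z up, the work surface at z = 0. Lengths are in m, angles in rad, forces in N, time in s.
With the tool pointing down it reaches from about 0.35 to 0.975 m from the base axis. Payload 4.9 kg.
Tool frame: the origin (TCP) lies on the centre line of the jaws, within the pads' length; the fingertips stand 25 mm ahead of it and the grasp point (between the pads) lies 6 mm ahead of it; z points along the fingers, y is the line along which they close (so a half turn about z gives the same grasp; the last joint's range is limited). The gripper opens to 85 mm and grips with 20 to 120 N. Pads are 22 mm wide; open, the fingers measure 114 mm over their backs; the gripper's body (76 mm by 85 mm) begins 54 mm behind the grasp point. The pads swing forward as they close: fully open they stand 13 mm farther back than shut.
Start: joints at [1.013, 0.053, 1.613, -0, 1.476, -0.119], TCP at [0.266, 0.566, 0.256] pointing down, gripper open.
Joint ranges: [-3.01, 3.01], [-1.01, 2.22], [0.06, 2.58], [-1.02, 4.17], [0.09, 2.62], [-3.14, 3.14]. Speed limits (rad/s): [2.57, 2.57, 3.14, 3.14, 3.14, 3.14].

## Interface

Orientations are given as a unit quaternion [w, x, y, z].
In Python, from plant import state, grab_frame, get_calibration, job gives the robot as it stands. The module is installed in compiled form; this text tells all that it offers.
- The arm moves only by the tool move_arm, never from a script. Its argument "targets" is a list that holds one entry, the list of rows, each a list of 5 numbers: the opening in per cent of the stroke, from 0 (shut) to 100 (fully open), then the shift along the tool's x, y, z as a fraction of full scale, then the turn about the tool's z as a fraction of full scale. A call has 1 to 5 rows; each row shifts and turns the commanded pose from where the row before left it, along the tool's axes as they then stand; what a row does not reach is not made up. Full scale, the value 1, is 0.6 m for a shift and 6 degrees for a turn. A row lasts 1/12 s, in which the tool goes at most 41.7 mm and 7.16 degrees, less where a joint would pass 70% of its speed; a pose out of reach is approached as far as the arm can. A call with a number of a shift or a turn outside -1 to 1 is refused whole. A call with a gripper value outside its range is refused whole. The fingers move at their own pace and stop on an object; the grip force is fixed at half the most. Time passes only in rows, so rows that do not move let the fingers close. It gives the time, the measured TCP pose, the force, the opening and the grip force at its end, in the units of the state.
- state(): the state, without advancing time (a new reading comes with each control period).
- grab_frame(name): name is "side" or "top" or "wrist"; returns the picture (480x640x3 uint8, red, green, blue); there is no depth.
- get_calibration(name): a dict with "vertical_fov" (degrees; the focal length in pixels is half the picture's height over the tangent of half this angle, whatever the lens; pixels are square), "cx", "cy" (the principal point, pixels), "R" (3x3) and "t" (3): a world point X has camera coordinates R X + t. Camera axes: x right, y down, z forward; pixel columns grow to the right and rows downward; lengths in m; the calibration is good to about 2 mm. A picture is of the moment at which its call begins: read the wrist's pose just before it. get_calibration takes no time and is no camera call; for the wrist camera it gives the pose at the moment of the call.
- job.job_done(): hands the job in; it is judged then, once.
The state is a dict: "time": time; "joint_pos": joint angles; "joint_vel": joint speeds; "joint_efforts": joint torques, N m; "tool_pos": TCP position; "tool_rot": TCP orientation; "contact_force": force on the tool from outside, world axes, zero at the start; "ft_torque": the same for the moment, N m; "gripper_width": opening from 0.0 (shut) to 1.0 (fully open); "grasp_force": force on a finger pad.
Only numpy, scipy, OpenCV 4.12 (cv2) and the standard library are available. Lean on these libraries where they do the work, as an engineer would, in place of code of your own. Each camera call takes 0.05 s, during which the arm holds its last target. There are 200 camera calls.

## Task

Load the steel seatpost into the cut-off jig: roll it across the loading ledge (do not lift it) until it drops into the two vee blocks, and take your hand off so that it settles there by itself. Then slide it gently along the vees until its narrow neck end is fully home against the tip of the stop screw, feeling for it rather than ramming it, and last close the toggle clamp on it by pushing the handle all the way down over centre. Do not lean hard on the post, and leave everything else on the bench where it is.

Things in the scene. Friction and masses are not known exactly. Their poses are not given: they have to be found in the camera images.
- jig: The cut-off jig, bolted to the bench: grey base plate 320 x 270 mm, 12 mm thick, carrying ledge, vee blocks, stop and clamp. Origin on the bench top under the vees' centre line; x runs along the vees towards the end stop, y across them (ledge at -y, clamp at +y), z up. The clamp's bracket stands beyond the vees at x within 30, y 40 to 120 mm, top z = 104 mm.
- ledge_edge (a point): Where the flat steel loading ledge (50 mm above the bench) ends at the vees, jig x = 0, y = -14 mm. The ledge reaches from here to y = -120 mm, with a 6 mm high lip there, and from x = -155 to +145 mm.
- vee_seat (a point): Point on the settled post's axis (jig x = 0, y = 0, z = 58 mm). Two steel 90-degree vee blocks, each 36 mm long, at jig x = -55 and +55 mm: valley at y = 0, z = 36 mm; near wall up to the ledge's edge (y = -14, z = 50), far wall taller (y = 24, z = 60) to catch the post. The post drops in by itself once its axis is past the ledge's edge.
- stop: The cut-length stop: a dark steel bracket on the base plate (origin at the bracket's foot, jig x = 152 mm, y = 0, z = 12 mm; axes as the jig's) with a long screw through it along the settled post's axis, towards -x. The screw ends in a round rubber tip, 20 mm across. The screw is set by hand: its tip may stand anywhere from jig x = 96 to 132 mm and is not measured, so feel for it; the rubber gives about 1 mm in 6 N.
- post: The seatpost: straight round steel, solid to the touch, 220 mm long: 190 mm of 31.6 mm diameter, then a 30 mm neck of 22 mm; 0.22 to 0.34 kg. Origin on its axis, half-way along; x along it towards the neck; y, z turn as it rolls. Starts on the ledge, axis 66 mm above the bench, 40 to 60 mm before the vees' centre, up to 0.1 rad askew, neck towards the stop, 16 to 68 mm short of its tip.
- post_neck_end (a point): Centre of the post's neck end face (110 mm from its origin along x), which must rest against the stop's tip. The other flat end (110 mm at -x) always stands free beyond the vee blocks and can be pushed; in the vees the post slides with about 1 to 2 N.
- clamp_handle (a joint): Toggle clamp handle, rad: 0 = open (handle 61 degrees above level, leaning away from the vees to jig +y, clamp arm swung up clear); 0.98 = closed (5 degrees above level). Turns with about 0.15 Nm, the arm coming down with it; from about 0.7 the rubber foot presses on the post and it takes up to 0.4 Nm; past dead centre at 0.89 it snaps on and stays closed by itself.
- handle_hinge (a point): The handle's hinge, its axis along jig x (jig x = 0, y = 97, z = 86 mm).
- handle_grip (a point): Point on the handle's axis 75 mm from its hinge. The grip is black rubber, round, 16 mm in diameter, from 34 to 124 mm from the hinge.
- clamp_foot: The clamp's sprung rubber foot, 19 mm across, at the end of the clamp arm; open, it is held high beyond the vees. Closed, it presses on the post's top at jig x = 0 with about 13 N.
- spacer: A black headset spacer ring, 33 mm across, 10 mm high, lying on the ledge near the stop's end. Leave alone. Origin: centre of its underside.
- bearing_cup: A steel bearing cup ring, 44 mm across, 12 mm high, on the base plate beside the clamp. Leave alone. Origin: centre of its underside.
- bidon: A white drinking bottle with a blue cap, 74 mm across, 190 mm tall, on the bench to the left. Leave alone.
- coffee_cup: A brown paper cup, 80 mm across, 95 mm tall, left. Leave alone.
- tape_roll: A roll of brown parcel tape lying flat, 100 mm across, 48 mm high, left and near. Leave alone.
- spanner: A steel spanner 170 mm long, right. Leave alone.
- screwdriver: A screwdriver lying on the bench, right. Leave alone.
- pedal: A black bicycle pedal 95 mm long, 20 mm high, right and near. Leave alone.
Things that resemble listed ones, but are neither listed nor needed, are in the scene too. There is more than one size of the post; the one meant has the size given above.

How it is judged:
By the outcome, as a careful person would: the job done as asked, in the order asked, and still so for the second after the job is handed in, with the robot touching nothing.
It also fails if it takes over 59 s, if anything falls off the work surface, if the arm or the gripper's body presses on something with over 40 N, if the wrist force passes 120 N, or if a joint passes its speed limit or range.

## Working session

There is one attempt and no reset: what is moved stays moved. The work goes in short steps, Python scripts to look and compute and a tool call to move; the robot and the scene stay as the last step left them, time stands still between calls to the robot, and variables do not carry over. Pictures are saved under pics/ and viewed, at most 10 in all, crops included, and the job is handed in when it is done.

Besides the shell and the picture viewer there is one more tool, called after "Emit:" by a JSON object that holds its "op" and its "data", one argument or row to a line. move_arm: Moves the arm, as the interface text tells. Shift numbers are shares of 0.6 m and turn numbers shares of 6 degrees, none past 1 either way. Its arguments: {"type":"object","properties":{"targets":{"type":"array"}},"required":["targets"]}

```bash
mkdir -p pics; python3 - <<'E'
from plant import *
import cv2
for n in("side","top"):
    cv2.imwrite(f"pics/{n}0.png",grab_frame(n)[:,:,::-1]); c=get_calibration(n); print(n,c)
print(state())
E
```

```text
side {'vertical_fov': 52.04363267304137, 'cx': 320.1242642840313, 'cy': 241.74601627514826, 'R': array([[ 0.76425538, -0.64490966,  0.00229212],
       [-0.45821386, -0.54550419, -0.70175868],
       [ 0.45382131,  0.53527256, -0.71241105]]), 't': array([-0.41630813,  0.33908968,  0.91375148])}
top {'vertical_fov': 49.74016175114915, 'cx': 317.9423131565954, 'cy': 235.78256843568548, 'R': array([[ 0.00765656, -0.99987382,  0.01391815],
       [-0.98373065, -0.01002975, -0.1793695 ],
       [ 0.17948647, -0.01231836, -0.98368332]]), 't': array([-0.0336095 ,  0.54716462,  1.47345965])}
{'time': 0.1, 'joint_pos': array([ 1.01299167e+00,  5.33135549e-02,  1.61415705e+00, -5.71119668e-05,
        1.47600920e+00, -1.18983125e-01]), 'joint_vel': array([-0.00025905, -0.00131239, -0.00220455, -0.00062216, -0.00183379,
        0.00135465]), 'joint_efforts': array([-1.43379766e-04, -3.94909573e+01, -3.71361458e+01, -1.37648449e-04,
        3.93910901e-03, -1.77776838e-05]), 'tool_pos': array([0.26527103, 0.56533627, 0.25517162]), 'tool_rot': array([-2.86427747e-04,  2.17651791e-01,  9.76026028e-01, -8.99500415e-04]), 'contact_force': array([0.03267539, 0.25572775, 0.45594603]), 'ft_torque': array([ 0.08656462, -0.00074274, -0.03065894]), 'grasp_force': 0.0, 'gripper_width': 0.9992939195552161}
```

View pics/top0.png

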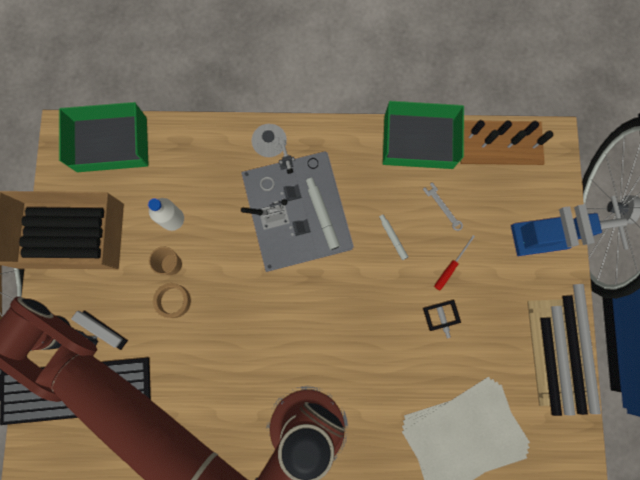

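View pics/side0.png

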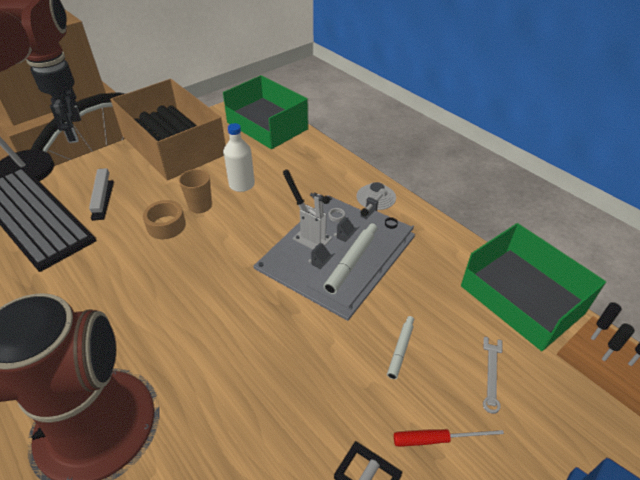

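The top view shows the jig at about (297,210): its stop is at (288,163), the handle at (250,211), and the spacer at (313,163). There are two candidates for the post. One lies on the ledge, from (311,180) to (333,247). The other is a smaller one on the bare bench at (393,237). The ledge one fits both the size and the place described, so I'll confirm it in an enlarged crop.

```bash
python3 - <<'E'
import cv2,numpy as np
a=cv2.imread("pics/top0.png")[140:280,230:370]; b=cv2.imread("pics/side0.png")[160:325,250:420]
a=cv2.resize(a,(500,500),interpolation=cv2.INTER_CUBIC)  # scale 3.571
cv2.imwrite("pics/crop0.png",cv2.resize(cv2.imread("pics/top0.png")[145:275,235:408],(798,600),interpolation=cv2.INTER_CUBIC))
E
```

```text
(no output)
```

View pics/crop0.png

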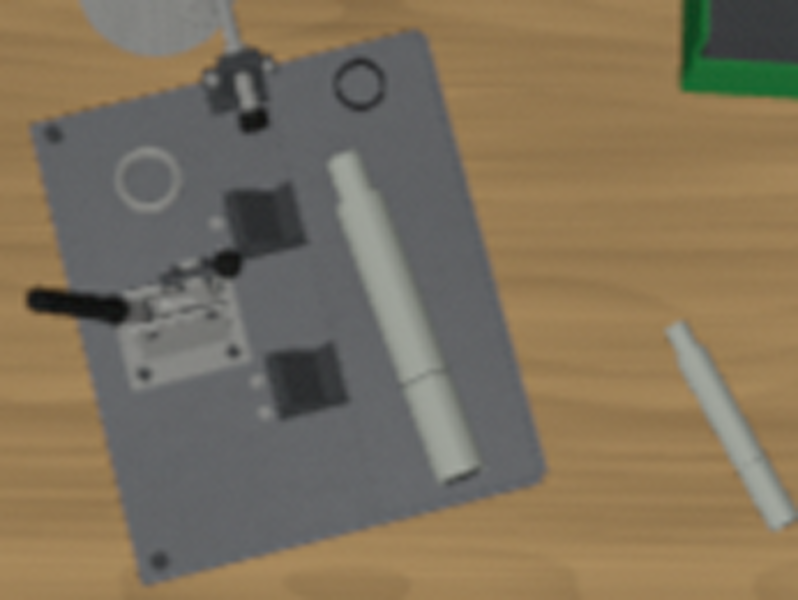

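The crop confirms it. The ledge post is full size with a stepped neck, from crop (343,155) to (460,478), and the bench one is clearly shorter and thinner. The vee blocks are at crop (265,217) and (307,380), and the screw tip is at (253,122). Next I'll fit the jig pose.

```bash
cat > h.py <<'E'
import numpy as np, cv2
from plant import *
from scipy.optimize import least_squares
from scipy.spatial.transform import Rotation as Ro
def proj(c,X):
    f=240/np.tan(np.radians(c["vertical_fov"]/2)); p=np.atleast_2d(X)@c["R"].T+c["t"]
    return np.c_[c["cx"]+f*p[:,0]/p[:,2],c["cy"]+f*p[:,1]/p[:,2]]
def ray(c,uv,z):
    f=240/np.tan(np.radians(c["vertical_fov"]/2)); uv=np.atleast_2d(uv)
    d=np.c_[(uv-[c["cx"],c["cy"]])/f,np.ones(len(uv))]@c["R"]; o=-c["R"].T@c["t"]
    return o+d*((z-o[2])/d[:,2])[:,None]
def j2w(q,P):
    P=np.atleast_2d(P); c,s=np.cos(q[2]),np.sin(q[2]); return np.c_[q[0]+c*P[:,0]-s*P[:,1],q[1]+s*P[:,0]+c*P[:,1],P[:,2]]
def w2j(q,P):
    P=np.atleast_2d(P); c,s=np.cos(q[2]),np.sin(q[2]); d=P[:,:2]-q[:2]; return np.c_[c*d[:,0]+s*d[:,1],-s*d[:,0]+c*d[:,1],P[:,2]]
def fit(c,P,uv,q0):
    r=least_squares(lambda q:(proj(c,j2w(q,P))-uv).ravel(),q0); return r.x,np.round(r.fun.reshape(-1,2),1)
E
python3 - <<'E'
from h import *
c=get_calibration("top"); cr=lambda a:np.array(a)/4.614+[235,145]
P=np.array([[73,-14,50],[37,-14,50],[73,24,60],[37,24,60],[-37,-14,50],[-73,-14,50],[-37,24,60],[-73,24,60]])/1e3
uv=cr([[290,183],[305,243],[225,192],[245,258],[332,342],[348,402],[266,350],[283,418]])
q,r=fit(c,P,uv,[.75,.07,.2]); print(q,r.tolist())
print("plate corners",w2j(q,ray(c,cr([[32,125],[145,583]]),.012)),"ledge",w2j(q,ray(c,cr([[425,30],[545,470]]),.05)))
print("tip",w2j(q,ray(c,cr([[253,122]]),.058)),"grip end",w2j(q,ray(c,cr([[35,298]]),.194)))
e=ray(c,cr([[343,155],[460,478]]),.066); print("post",e,w2j(q,e))
s=state(); R=Ro.from_quat(s["tool_rot"],scalar_first=True).as_matrix(); print(R)
w=get_calibration("wrist"); print("cam in tool",R.T@(-w["R"].T@w["t"]-s["tool_pos"]),w["R"]@R,w["vertical_fov"])
np.save("q.npy",q)
E
```

```text
[0.62592237 0.02863087 0.26125153] [[-0.5, 0.7], [-0.8, -1.0], [1.1, 0.9], [-0.3, -2.0], [-0.5, 1.1], [-0.9, -0.3], [1.2, 1.8], [0.5, -1.2]]
plate corners [[ 0.16697187  0.1393033   0.012     ]
 [-0.15014986  0.13805453  0.012     ]] ledge [[ 0.15386674 -0.12722926  0.05      ]
 [-0.14829166 -0.12677831  0.05      ]]
tip [[ 0.11819408 -0.00228164  0.058     ]] grip end [[0.00356166 0.15099783 0.194     ]]
post [[ 0.71680304 -0.00165899  0.066     ]
 [ 0.50721328 -0.07737447  0.066     ]] [[ 0.0799733  -0.0527356   0.066     ]
 [-0.14206109 -0.07174696  0.066     ]]
[[-9.05255232e-01  4.24867110e-01 -9.50677625e-04]
 [ 4.24868141e-01  9.05253778e-01 -1.63118861e-03]
 [ 1.67566121e-04 -1.88055466e-03 -9.99998218e-01]]
cam in tool [ 8.53698904e-02  7.36991636e-05 -1.16191323e-01] [[ 4.39381364e-04  9.99999785e-01 -4.86449220e-04]
 [-9.44530836e-01  2.55248361e-04 -3.28422647e-01]
 [-3.28422453e-01  6.03769079e-04  9.44530745e-01]] 68.50547415610913
```

Emit:
{"op": "move_arm", "data": {
  "targets": [
    [[0,0,0,-0.02,-0.955],[0,0,0,-0.02,-0.955],[0,0,0,-0.02,-0.955],[0,0,0,-0.02,-0.955],[0,0,0,-0.02,-0.955]]
  ]
}}

```text
time: 0.52
tool_pos: [0.2653, 0.5655, 0.3161]
tool_rot: [-0.0, -0.033, 0.999, -0.001]
contact_force: [-0.0, 0.6, 0.0]
gripper_width: 0.3
grasp_force: 0.0
```

Emit:
{"op": "move_arm", "data": {
  "targets": [
    [[0,0,0,-0.02,-0.955],[0,0,0,-0.02,-0.955],[0,-0.018,-0.06,-0.001,0],[0,-0.018,-0.06,-0.001,0],[0,-0.018,-0.06,-0.001,0]]
  ]
}}

```text
time: 0.93
tool_pos: [0.3248, 0.4689, 0.3417]
tool_rot: [-0.0, -0.131, 0.991, -0.0]
contact_force: [0.7, 0.4, -0.6]
gripper_width: -0.001
grasp_force: 0.0
```

Emit:
{"op": "move_arm", "data": {
  "targets": [
    [[0,-0.018,-0.06,-0.001,0],[0,-0.018,-0.06,-0.001,0],[0,-0.018,-0.06,-0.001,0],[0,-0.018,-0.06,-0.001,0],[0,-0.018,-0.06,-0.001,0]]
  ]
}}

```text
time: 1.35
tool_pos: [0.4237, 0.3081, 0.3446]
tool_rot: [-0.0, -0.13, 0.991, -0.0]
contact_force: [0.8, -0.3, 0.4]
gripper_width: -0.001
grasp_force: 0.0
```

Emit:
{"op": "move_arm", "data": {
  "targets": [
    [[0,-0.018,-0.06,-0.001,0],[0,-0.018,-0.06,-0.001,0],[0,-0.018,-0.06,-0.001,0],[0,-0.018,-0.06,-0.001,0],[0,-0.018,-0.06,-0.001,0]]
  ]
}}

```text
time: 1.77
tool_pos: [0.5224, 0.1481, 0.3477]
tool_rot: [-0.0, -0.13, 0.991, 0.0]
contact_force: [0.7, -0.1, 0.1]
gripper_width: -0.004
grasp_force: 0.0
```

Emit:
{"op": "move_arm", "data": {
  "targets": [
    [[0,-0.018,-0.06,-0.001,0],[0,-0.018,-0.06,-0.001,0],[0,-0.018,-0.06,-0.001,0],[0,-0.018,-0.06,-0.001,0],[0,0,0,0,0]]
  ]
}}

```text
time: 2.18
tool_pos: [0.6028, 0.0167, 0.349]
tool_rot: [-0.001, -0.127, 0.992, -0.001]
contact_force: [0.0, -0.2, 0.5]
gripper_width: -0.002
grasp_force: 0.0
```

```bash
python3 - <<'E'
from h import *
q=np.load("q.npy"); s=state(); print(w2j(q,s["tool_pos"]),s["tool_pos"],s["contact_force"],s["gripper_width"])
np.save("w1.npy",get_calibration("wrist"),allow_pickle=True); im=grab_frame("wrist")[:,:,::-1]; cv2.imwrite("pics/w1.png",im)
E
```

```text
[[-0.02539623 -0.00553725  0.34900576]] [0.60281811 0.01672193 0.34900576] [ 0.02418369 -0.24065454  0.54764827] -0.002089827863396524
```

View pics/w1.png

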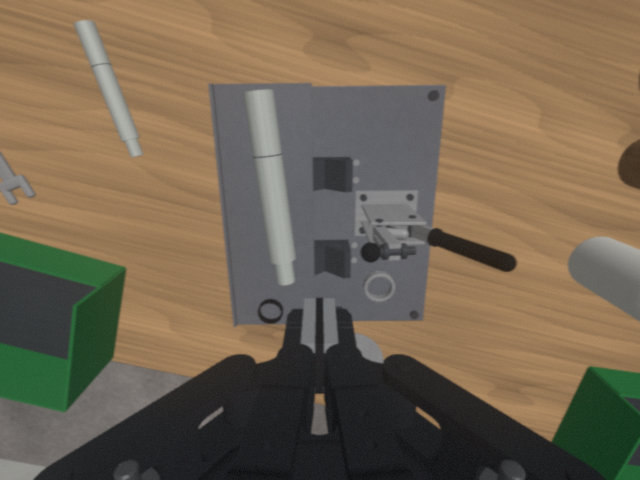

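The wrist view shows the post from rear end (260,92) to neck end (286,283). The vee blocks are at (333,173) and (333,257), the ledge edge runs along column 313, and the handle goes from (435,237) to (512,262). I'll fit the jig and post from this closer view.

```bash
python3 - <<'E'
from h import *
q=np.load("q.npy"); c=np.load("w1.npy",allow_pickle=True).item()
P=np.array([[-73,-14,50],[-37,-14,50],[-73,24,60],[-37,24,60],[37,-14,50],[73,-14,50],[37,24,60],[73,24,60],[-155,-14,50]])/1e3
uv=np.array([[313,157],[314,190],[352,157],[352,188],[314,240],[315,275],[351,240],[350,274],[311,84]])
q,r=fit(c,P,uv,q); print(q,r.tolist())
im=cv2.imread("pics/w1.png"); hsv=cv2.cvtColor(im,cv2.COLOR_BGR2HSV)
m=((hsv[...,2]>135)&(hsv[...,1]<50)).astype(np.uint8); m[:,:235]=0; m[:,305:]=0;m[:85]=0; m[292:]=0
n,l,st,ce=cv2.connectedComponentsWithStats(m); k=1+st[1:,4].argmax(); print(st[k],ce[k])
p=np.argwhere(l==k)[:,::-1].astype(np.float32)
for a,b in((100,145),(165,255),(268,280)):
    for y in(a,b): 
        xs=p[p[:,1]==y,0]; print(y,xs.min(),xs.max(),w2j(q,ray(c,[[xs.min(),y],[xs.max()+1,y]],.066)).round(4).tolist())
e=ray(c,[[260,91],[286,284]],.066); print("post ends",w2j(q,e))
print("ledge left",w2j(q,ray(c,[[210,84],[233,326]],.05)),"plate R",w2j(q,ray(c,[[445,85],[423,320]],.012)))
for z in(.13,.15,.17): print("foot",w2j(q,ray(c,[[371,252]],z)))
print("spacer",w2j(q,ray(c,[[270,310]],.06)),"TCP",w2j(q,state()["tool_pos"]))
print("bidon top", w2j(q,ray(get_calibration("top"),[[155,205]],.19)))
np.save("q.npy",q)
E
```

```text
[0.62545718 0.03421906 0.28733357] [[1.5, -0.8], [1.6, -2.6], [-3.7, -1.0], [-3.6, -0.1], [3.7, 6.2], [3.6, -2.4], [-2.3, 8.1], [-1.2, 1.0], [0.8, -6.1]]
[ 258  156   37  129 2678] [277.41560866 215.84615385]Traceback (most recent call last):
  File "<stdin>", line 12, in <module>
    return umr_minimum(a, axis, None, out, keepdims, initial, where)
ValueError: zero-size array to reduction operation minimum which has no identity
```

```bash
python3 - <<'E'
import cv2,numpy as np
im=cv2.imread("pics/w1.png")
a=cv2.resize(im[70:330,200:460],None,fx=2.3,fy=2.3,interpolation=cv2.INTER_CUBIC); a=np.clip(a*1.5,0,255).astype(np.uint8)
cv2.imwrite("pics/w1c.png",a)
g=cv2.cvtColor(im,cv2.COLOR_BGR2GRAY)
print(g[173,300:365].tolist()); print(g[257,300:365].tolist()); print(g[145:285,340].tolist()); print(g[145:285,322].tolist()); print(g[120,245:290].tolist())
E
```

```text
[102, 101, 101, 103, 102, 104, 103, 101, 103, 101, 101, 96, 87, 75, 66, 63, 62, 65, 62, 65, 62, 63, 65, 64, 57, 54, 52, 54, 52, 54, 52, 53, 50, 51, 55, 51, 54, 51, 53, 53, 52, 53, 52, 50, 56, 54, 58, 64, 64, 64, 66, 71, 80, 95, 98, 100, 102, 99, 99, 100, 99, 101, 98, 103, 100]
[98, 98, 98, 98, 99, 99, 101, 99, 101, 100, 99, 99, 97, 93, 78, 67, 62, 63, 58, 62, 63, 64, 60, 61, 58, 52, 52, 53, 50, 51, 48, 52, 50, 48, 47, 54, 49, 49, 52, 52, 53, 50, 54, 53, 58, 58, 64, 64, 66, 68, 78, 91, 105, 115, 116, 114, 107, 100, 99, 99, 95, 78, 60, 47, 35]
[104, 102, 101, 103, 102, 102, 102, 101, 101, 101, 100, 91, 68, 60, 58, 54, 52, 54, 51, 51, 50, 53, 52, 51, 54, 51, 53, 54, 52, 52, 50, 52, 54, 49, 52, 51, 52, 53, 52, 53, 52, 51, 52, 53, 54, 55, 74, 97, 103, 102, 102, 99, 99, 98, 101, 101, 100, 100, 102, 100, 102, 103, 102, 104, 101, 102, 101, 99, 101, 100, 101, 103, 103, 102, 102, 102, 100, 98, 98, 98, 99, 99, 101, 102, 100, 100, 101, 102, 102, 103, 102, 100, 102, 99, 86, 67, 60, 55, 57, 60, 63, 62, 63, 60, 58, 56, 52, 51, 51, 51, 52, 50, 53, 53, 55, 54, 51, 50, 48, 50, 53, 49, 51, 51, 54, 52, 
[... 191 characters left out ...]
 62, 65, 65, 64, 63, 59, 62, 62, 59, 60, 64, 62, 69, 84, 94, 99, 101, 100, 100, 101, 100, 101, 99, 103, 102, 102, 104, 100, 102, 101, 102, 101, 100, 100, 102, 101, 99, 99, 100, 100, 100, 100, 103, 100, 97, 99, 99, 99, 102, 102, 100, 102, 100, 100, 101, 102, 103, 99, 99, 104, 101, 102, 99, 89, 71, 60, 61, 58, 60, 61, 60, 63, 62, 58, 64, 62, 62, 60, 62, 62, 62, 60, 64, 60, 63, 60, 60, 64, 61, 62, 63, 61, 62, 64, 63, 70, 84, 95, 99, 96, 95, 99, 100, 98, 98, 98, 96, 98, 97]
[104, 103, 104, 109, 115, 125, 133, 139, 144, 148, 148, 155, 162, 164, 169, 170, 171, 172, 170, 167, 169, 170, 169, 169, 168, 163, 159, 158, 153, 146, 143, 130, 117, 107, 103, 102, 104, 103, 104, 106, 106, 103, 104, 104, 104]
```

View pics/w1c.png

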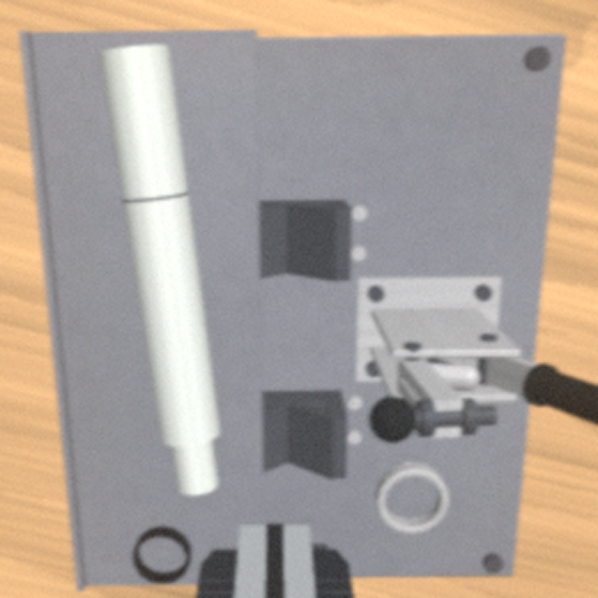

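The crop now resolves the vee profiles: the valley is at column 288, and the +x faces of the blocks end at rows ~275 and ~470. The post runs from rear (137,47) to neck end (198,491), and the foot is at (390,418). I'll refit with these points.

```bash
python3 - <<'E'
from h import *
q=np.load("q.npy"); c=np.load("w1.npy",allow_pickle=True).item(); t=get_calibration("top")
cr=lambda a:np.array(a)/2.3+[199.8,69.8]
P=np.array([[-37,-14,50],[-37,0,36],[-37,24,60],[73,-14,50],[73,0,36],[73,24,60],[-155,-14,50],[-73,-14,50]])/1e3
uv=cr([[260,278],[288,272],[338,281],[262,472],[288,463],[336,478],[257,32],[260,202]])
q,r=fit(c,P,uv,q); print(q,r.tolist())
print("post ends",w2j(q,ray(c,cr([[137,47],[198,491]]),.066)),"side mid pts",w2j(q,ray(c,cr([[122,202],[188,195],[167,437],[219,432]]),.066)))
print("ledge left",w2j(q,ray(c,cr([[22,32],[80,588]]),.053)),"plate R",w2j(q,ray(c,cr([[565,38],[513,575]]),.012)))
for z in(.12,.14,.16): print("foot",w2j(q,ray(c,cr([[390,418]]),z)))
print("spacer",w2j(q,ray(c,cr([[162,555]]),.06)),"TCP",w2j(q,state()["tool_pos"]))
print("bidon", w2j(q,ray(t,[[155,205]],.19)))
T=lambda a:np.array(a)/4.614+[235,145]
print("top: tip",w2j(q,ray(t,T([[253,122]]),.058)),"post",w2j(q,ray(t,T([[343,155],[460,478]]),.066)),"ledge",w2j(q,ray(t,T([[425,30],[545,470]]),.05)))
np.save("q.npy",q)
E
```

```text
[0.63025323 0.0318739  0.26641038] [[0.5, -0.2], [-0.0, 0.2], [-0.8, -0.2], [1.0, 0.3], [0.4, -0.3], [-1.1, 0.7], [0.1, -2.0], [0.0, 1.9]]
post ends [[-0.14593364 -0.06831686  0.066     ]
 [ 0.07628127 -0.04987961  0.066     ]] side mid pts [[-0.07738072 -0.08008593  0.066     ]
 [-0.08032097 -0.04816537  0.066     ]
 [ 0.04454893 -0.06501167  0.066     ]
 [ 0.04198437 -0.03733254  0.066     ]]
ledge left [[-0.15394119 -0.12350574  0.053     ]
 [ 0.1444879  -0.1231089   0.053     ]] plate R [[-0.15190166  0.14305835  0.012     ]
 [ 0.16350922  0.14336827  0.012     ]]
foot [[0.01466162 0.04492207 0.12      ]]
foot [[0.00712788 0.04198184 0.14      ]]
foot [[-0.00040586  0.0390416   0.16      ]]
spacer [[ 0.11897962 -0.07263956  0.06      ]] TCP [[-0.03086422 -0.00472908  0.34913753]]
bidon [[0.07192566 0.37332861 0.19      ]]
top: tip [[ 0.11314887 -0.00487979  0.058     ]] post [[ 0.07466831 -0.0551359   0.066     ]
 [-0.1474612  -0.07300157  0.066     ]] ledge [[ 0.14817646 -0.13000977  0.05      ]
 [-0.15397559 -0.12800004  0.05      ]]
```

Emit:
{"op": "move_arm", "data": {
  "targets": [
    [[0,0.029,-0.042,0.042,-0.06],[0,0.029,-0.042,0.042,0],[0,0.029,-0.042,0.042,0],[0,0.029,-0.042,0.042,0],[0,0,0,0.04,0]]
  ]
}}

```text
time: 2.65
tool_pos: [0.5584, -0.0962, 0.2241]
tool_rot: [-0.001, -0.132, 0.991, -0.001]
contact_force: [-0.1, 0.2, 0.4]
gripper_width: -0.002
grasp_force: 0.0
```

Emit:
{"op": "move_arm", "data": {
  "targets": [
    [[0,0,0,0.06,0],[0,0,0,0.06,0],[0,0,0,0.06,0],[0,0,0,0,0],[0,0,0,0,0]]
  ]
}}

```text
time: 3.07
tool_pos: [0.5583, -0.0922, 0.1155]
tool_rot: [-0.003, -0.134, 0.991, 0.001]
contact_force: [1.0, 0.1, -0.2]
gripper_width: -0.004
grasp_force: 0.0
```

```bash
cat > st.py <<'E'
from h import *
q=np.load("q.npy"); s=state(); c,sn=np.cos(q[2]),np.sin(q[2]); f=s["contact_force"]
R=Ro.from_quat(s["tool_rot"],scalar_first=True).as_matrix(); print("yaw err deg",np.degrees(np.arctan2(R[1,1],R[0,1])-q[2])-90)
print(s["time"],"jig TCP mm",(w2j(q,s["tool_pos"])*1e3).round(1),"F jig",np.round([c*f[0]+sn*f[1],-sn*f[0]+c*f[1],f[2]],2))
E
python3 st.py
```

```text
yaw err deg 0.11759596036011999
3.0667 jig TCP mm [[-102.  -100.7  115.5]] F jig [ 1.04 -0.15 -0.22]
```

Emit:
{"op": "move_arm", "data": {
  "targets": [
    [[0,0,-0.007,0.0,0],[0,0,0,0.02,0],[0,0,0,0.02,0],[0,0,0,0.01,0],[0,0,0,0,0]]
  ]
}}

```text
time: 3.48
tool_pos: [0.5603, -0.0973, 0.0859]
tool_rot: [-0.001, -0.133, 0.991, 0.001]
contact_force: [-0.3, -0.2, -0.4]
gripper_width: 0.002
grasp_force: 0.0
```

```bash
python3 st.py; python3 - <<'E'
from h import *
a=grab_frame("side")[:,:,::-1][150:330,240:430]; b=grab_frame("wrist")[:,:,::-1]
cv2.imwrite("pics/v2.png",np.hstack([cv2.resize(a,(400,379),interpolation=cv2.INTER_CUBIC),cv2.resize(b,None,fx=.79,fy=.79)[:379,60:460]]))
E
```

```text
yaw err deg 0.059375200965106956
3.4833 jig TCP mm [[-101.5 -106.2   85.9]] F jig [-0.36 -0.09 -0.44]
```

View pics/v2.png

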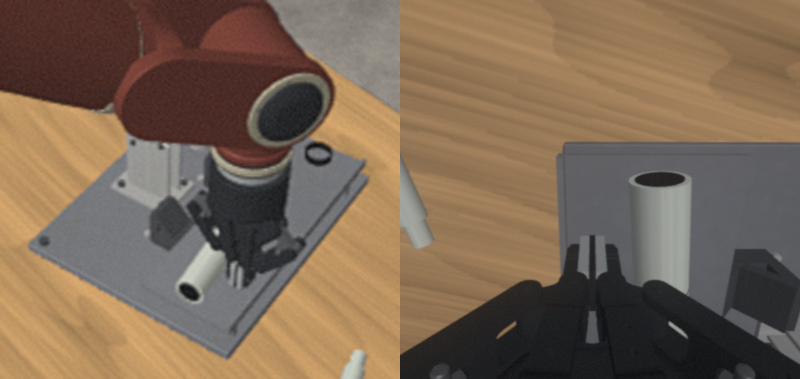

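Emit:
{"op": "move_arm", "data": {
  "targets": [
    [[0,0,0.007,0,0],[0,0,0.006,0,0],[0,0,0.005,0,0],[0,0,0.004,0,0],[0,0,0,0,0]]
  ]
}}

```text
time: 4.0
tool_pos: [0.5579, -0.0843, 0.088]
tool_rot: [0.0, -0.134, 0.991, -0.0]
contact_force: [0.3, -0.1, 0.2]
gripper_width: 0.002
grasp_force: 0.0
```

```bash
cat > post.py <<'E'
from h import *
import subprocess,sys
print(subprocess.run(["python3","st.py"],capture_output=True,text=True).stdout)
q=np.load("q.npy"); c=get_calibration("top"); im=grab_frame("top")[:,:,::-1]; cv2.imwrite(f"pics/t{sys.argv[1]}.png",im)
hsv=cv2.cvtColor(im,cv2.COLOR_BGR2HSV); m=((hsv[...,2]>135)&(hsv[...,1]<45)).astype(np.uint8)
g=np.zeros_like(m); box=proj(c,j2w(q,np.array([[-.17,-.115,.066],[.12,-.115,.066],[.12,.02,.066],[-.17,.02,.066]]))); cv2.fillPoly(g,[box.astype(int)],1); m*=g
p=np.argwhere(m)[:,::-1]+.0; w=w2j(q,ray(c,p,.066)); 
b=np.round(w[:,0]/.03)
for k in sorted(set(b)):
    y=w[b==k,1]*1e3
    if len(y)>15: print(int(k*30),len(y),y.min().round(),np.median(y).round(1),y.max().round())
print("x range",np.percentile(w[:,0],[.5,99.5])*1e3)
E
python3 post.py 1
```

```text
yaw err deg 0.10267029624614565
4.0 jig TCP mm [[-100.4  -93.1   88. ]] F jig [ 0.28 -0.2   0.22]

this script no longer has the robotException ignored in: <_io.TextIOWrapper mode='rw' encoding='UTF-8'>
Traceback (most recent call last):
BrokenPipeError: [Errno 32] Broken pipe
```

```bash
cat > post.py <<'E'
from h import *
import sys
zz=float(sys.argv[2]) if len(sys.argv)>2 else .066
exec(open("st.py").read().split("\n",1)[1])
c=get_calibration("wrist"); im=grab_frame("wrist")[:,:,::-1]; cv2.imwrite(f"pics/p{sys.argv[1]}.png",im)
hsv=cv2.cvtColor(im,cv2.COLOR_BGR2HSV); m=((hsv[...,2]>125)&(hsv[...,1]<50)).astype(np.uint8)
g=np.zeros_like(m); box=proj(c,j2w(q,np.array([[-.18,-.09,zz],[.11,-.09,zz],[.11,.035,zz],[-.18,.035,zz]]))); cv2.fillPoly(g,[box.astype(int)],1); m*=g
n,l,S,ce=cv2.connectedComponentsWithStats(m); m=l==1+S[1:,4].argmax()
p=np.argwhere(m)[:,::-1]+.5; w=w2j(q,ray(c,p,zz)); b=np.round(w[:,0]/.015)
for k in sorted(set(b)):
    y=w[b==k,1]*1e3
    if len(y)>60: print(int(k*15),len(y),np.percentile(y,2).round(1),(np.percentile(y,2)/2+np.percentile(y,98)/2).round(1),np.percentile(y,98).round(1))
print("x range",np.percentile(w[:,0],[.5,99.5])*1e3)
E
python3 post.py 1
```

```text
yaw err deg 0.10267029624614565
4.0 jig TCP mm [[-100.4  -93.1   88. ]] F jig [ 0.28 -0.2   0.22]
-150 214 -82.7 -67.2 -51.7
-135 2016 -75.7 -63.3 -51.0
-120 1825 -74.0 -61.8 -49.6
-105 1713 -72.6 -60.4 -48.2
-90 1516 -71.1 -59.1 -47.1
-75 184 -69.9 -58.0 -46.1
x range [-147.24063265  -79.90167492]
```

Emit:
{"op": "move_arm", "data": {
  "targets": [
    [[0,0,0.004,0.003,0],[0,0,0.004,0,0],[0,0,0.004,0,0],[0,0,0.004,0,0],[0,0,0,0,0]]
  ]
}}

```text
time: 4.47
tool_pos: [0.5552, -0.0752, 0.0858]
tool_rot: [-0.0, -0.134, 0.991, 0.0]
contact_force: [-0.5, -0.1, 0.7]
gripper_width: -0.001
grasp_force: 0.0
```

```bash
python3 post.py 2
```

```text
yaw err deg 0.08441752729372354
4.4667 jig TCP mm [[-100.6  -83.5   85.8]] F jig [-0.55  0.01  0.7 ]
-150 289 -71.7 -56.2 -40.7
-135 2141 -65.0 -52.6 -40.2
-120 1952 -63.9 -51.4 -38.9
-105 1758 -62.5 -50.2 -37.8
-90 1529 -61.2 -48.9 -36.5
-75 95 -59.8 -47.7 -35.6
x range [-147.9467454   -81.35588004]
```

Emit:
{"op": "move_arm", "data": {
  "targets": [
    [[0,0,-0.008,0,0],[0,0.025,0,0,0],[0,0.025,0,0,0],[0,0,0.005,0,0],[0,0,0.003,0,0]]
  ]
}}

```text
time: 4.93
tool_pos: [0.5263, -0.0837, 0.0858]
tool_rot: [0.0, -0.133, 0.991, 0.0]
contact_force: [-0.5, 0.3, 1.1]
gripper_width: 0.002
grasp_force: 0.0
```

Emit:
{"op": "move_arm", "data": {
  "targets": [
    [[0,0,0.004,0,0],[0,0,0.004,0,0],[0,0,0.004,0,0],[0,0,0.002,0,0],[0,0,0,0,0]]
  ]
}}

```text
time: 5.35
tool_pos: [0.5243, -0.075, 0.0858]
tool_rot: [-0.0, -0.134, 0.991, 0.0]
contact_force: [-0.2, 1.9, -0.1]
gripper_width: -0.001
grasp_force: 0.0
```

```bash
python3 post.py 3
```

```text
yaw err deg 0.09960000548694836
5.35 jig TCP mm [[-130.3  -75.2   85.8]] F jig [ 0.26  1.86 -0.11]
-150 325 -61.3 -45.8 -30.3
-135 1580 -53.5 -41.5 -29.5
-120 1427 -51.6 -40.0 -28.4
-105 84 -50.6 -39.0 -27.4
x range [-153.90042568 -110.44404723]
```

Emit:
{"op": "move_arm", "data": {
  "targets": [
    [[0,0,0,0,0],[0,0,0,0,0]]
  ]
}}

```text
time: 5.57
tool_pos: [0.5242, -0.0755, 0.0858]
tool_rot: [-0.0, -0.133, 0.991, 0.0]
contact_force: [0.2, 0.3, 0.1]
gripper_width: -0.002
grasp_force: 0.0
```

```bash
python3 post.py 4
```

```text
yaw err deg 0.06692460559418123
5.5667 jig TCP mm [[-130.5  -75.6   85.8]] F jig [0.24 0.29 0.11]
-150 311 -61.3 -45.7 -30.2
-135 1558 -53.7 -41.5 -29.4
-120 1422 -51.4 -39.8 -28.3
-105 89 -50.5 -38.9 -27.3
x range [-153.63989741 -110.59549467]
```

View pics/p4.png

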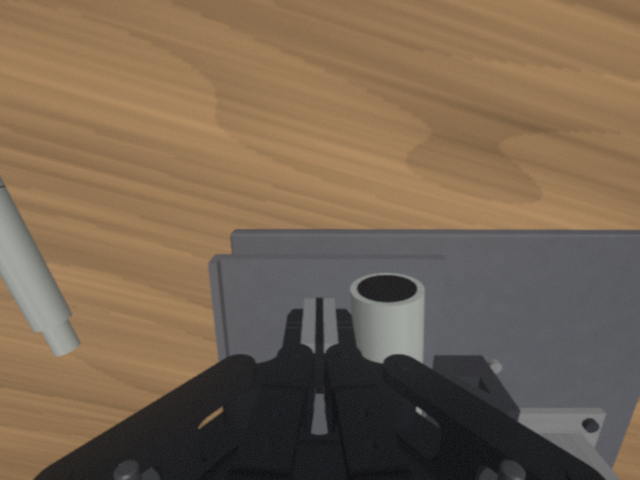

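Emit:
{"op": "move_arm", "data": {
  "targets": [
    [[0,0,0.004,0,0],[0,0,0.004,0,0],[0,0,0.004,0,0],[0,0,0.003,0,0],[0,0,0,0,0]]
  ]
}}

```text
time: 6.03
tool_pos: [0.5216, -0.0663, 0.0858]
tool_rot: [-0.0, -0.134, 0.991, 0.0]
contact_force: [0.4, 0.5, 0.5]
gripper_width: -0.001
grasp_force: 0.0
```

```bash
python3 post.py 5
```

```text
yaw err deg 0.08705975140908606
6.0333 jig TCP mm [[-130.6  -66.1   85.8]] F jig [0.54 0.35 0.45]
-150 346 -52.7 -37.2 -21.7
-135 1626 -45.2 -33.1 -21.1
-120 1463 -43.7 -31.8 -19.9
-105 79 -42.3 -30.8 -19.3
x range [-154.26156012 -111.31743311]
```

Emit:
{"op": "move_arm", "data": {
  "targets": [
    [[0,0,0.004,0,0],[0,0,0.004,0,0],[0,0,0.004,0,0],[0,0,0.002,0,0],[0,0,0,0,0]]
  ]
}}

```text
time: 6.5
tool_pos: [0.5195, -0.0583, 0.0858]
tool_rot: [-0.0, -0.134, 0.991, 0.0]
contact_force: [-0.1, -0.6, -0.2]
gripper_width: -0.002
grasp_force: 0.0
```

```bash
python3 post.py 6
```

```text
yaw err deg 0.08543044633900365
6.5 jig TCP mm [[-130.6  -57.8   85.8]] F jig [-0.24 -0.51 -0.23]
-150 411 -43.6 -28.1 -12.6
-135 1667 -36.1 -24.1 -12.2
-120 1461 -34.8 -23.0 -11.1
-105 84 -33.8 -22.1 -10.5
x range [-155.18358988 -110.79800809]
```

Emit:
{"op": "move_arm", "data": {
  "targets": [
    [[0,0,0.004,0,0],[0,0,0.004,0,0],[0,0,0.004,0,0],[0,0,0.002,0,0],[0,0,0,0,0]]
  ]
}}

```text
time: 6.97
tool_pos: [0.5172, -0.0502, 0.0858]
tool_rot: [-0.0, -0.134, 0.991, 0.0]
contact_force: [-0.3, -0.0, 0.7]
gripper_width: 0.006
grasp_force: 0.0
```

```bash
python3 post.py 7
```

```text
yaw err deg 0.0811376425612167
6.9667 jig TCP mm [[-130.7  -49.5   85.8]] F jig [-0.27  0.04  0.68]
-150 276 -28.4 -12.6 3.1
-135 1598 -19.7 -8.0 3.7
-120 1398 -18.6 -7.2 4.2
-105 148 -4.4 0.0 4.5
x range [-156.05931754 -108.02187441]
```

Emit:
{"op": "move_arm", "data": {
  "targets": [
    [[0,0,-0.03,0,0],[0,0,0,-0.05,0],[0,0,0,-0.06,0],[0,0.02,0,-0.06,0],[0,0.03,0,-0.06,0]]
  ]
}}

```text
time: 7.43
tool_pos: [0.4932, -0.0758, 0.2253]
tool_rot: [-0.0, -0.134, 0.991, 0.0]
contact_force: [1.8, -0.4, 1.4]
gripper_width: 0.003
grasp_force: 0.0
```

Emit:
{"op": "move_arm", "data": {
  "targets": [
    [[0,0.03,0.02,-0.06,0],[0,0.03,0.03,0,0],[0,0.0,0.03,0,0],[0,0,0,0,0],[0,0,0,0,0]]
  ]
}}

```text
time: 7.85
tool_pos: [0.4459, -0.0389, 0.2597]
tool_rot: [0.0, -0.134, 0.991, -0.0]
contact_force: [-0.4, 0.6, -1.6]
gripper_width: -0.001
grasp_force: 0.0
```

```bash
python3 post.py 8 0.058
```

```text
yaw err deg 0.13167823067784923
7.85 jig TCP mm [[-196.5  -19.8  259.7]] F jig [-0.23  0.66 -1.58]
-135 340 -9.8 1.6 13.1
-120 313 -9.7 1.9 13.4
-105 195 -3.4 4.8 13.1
x range [-147.70085174  -97.86156358]
```

View pics/p8.png

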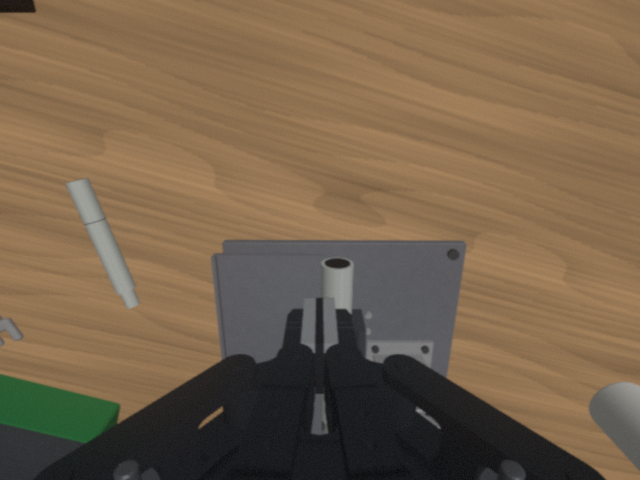

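The post now lies seated in the vees. Its rear end is at (338,262), its axis is at about jig y = 0 and it is straight along x, and the hand is clear. Next I'll go down behind the rear end.

Emit:
{"op": "move_arm", "data": {
  "targets": [
    [[0,-0.02,0.018,0.04,0],[0,-0.02,0.016,0.05,0],[0,0,0,0.06,0],[0,0,0,0.06,0],[0,0,0,0.03,0]]
  ]
}}

```text
time: 8.32
tool_pos: [0.4612, -0.013, 0.11]
tool_rot: [-0.004, -0.133, 0.991, 0.001]
contact_force: [-0.7, -0.2, -1.5]
gripper_width: -0.002
grasp_force: 0.0
```

Emit:
{"op": "move_arm", "data": {
  "targets": [
    [[0,0,0,0.025,0],[0,0,0,0.02,0],[0,0,0,0,0],[0,0,0,0,0]]
  ]
}}

```text
time: 8.65
tool_pos: [0.4633, -0.0135, 0.0874]
tool_rot: [-0.001, -0.133, 0.991, 0.0]
contact_force: [0.3, 0.2, -0.5]
gripper_width: -0.001
grasp_force: 0.0
```

```bash
python3 post.py 9 0.058; python3 - <<'E'
from h import *
a=grab_frame("side")[:,:,::-1][140:330,240:430]; b=grab_frame("top")[:,:,::-1][140:280,230:370]
cv2.imwrite("pics/v9.png",np.hstack([cv2.resize(x,(400,400),interpolation=cv2.INTER_CUBIC) for x in(a,b)]))
E
```

```text
yaw err deg 0.037639193881346955
8.65 jig TCP mm [[-173.     0.2   87.4]] F jig [ 0.33  0.16 -0.47]
-120 182 -1.1 1.3 3.6
-105 263 -2.7 1.0 4.8
x range [-124.9335351   -98.84049993]
```

View pics/v9.png

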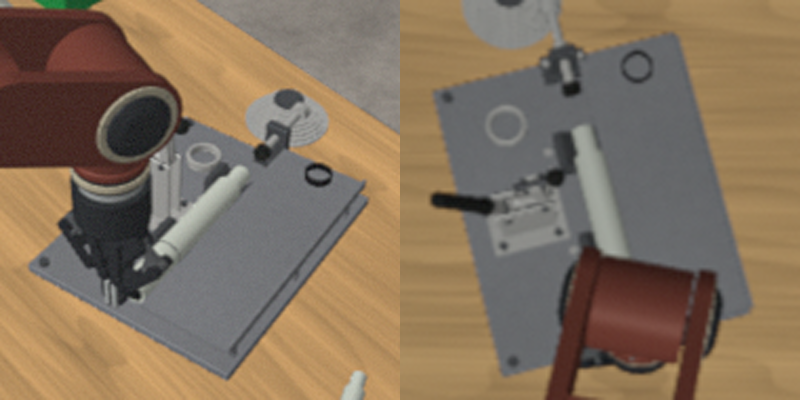

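The side and top views show the post in the vees, with the fingers behind its rear end. The neck end is at top px (294,185) and the screw tip at (290,171). I'll check the numbers.

```bash
python3 - <<'E'
from h import *
q=np.load("q.npy"); c=get_calibration("top")
u=np.array([[181,126],[181,140],[190,165],[211,250],[171,92]])*.35+[230,140]
print((w2j(q,ray(c,u,.058))*1e3).round(1))
E
```

```text
[[ 72.5  -5.3  58. ]
 [ 57.9  -1.6  58. ]
 [ 29.6  -4.   58. ]
 [-62.9  -2.5  58. ]
 [110.8  -4.3  58. ]]
```

Emit:
{"op": "move_arm", "data": {
  "targets": [
    [[0,0,0,0.0135,0],[0,-0.006,0,0,0],[0,-0.006,0,0,0],[0,-0.005,0,0,0],[0,-0.004,0,0,0]]
  ]
}}

```text
time: 9.22
tool_pos: [0.4764, -0.0097, 0.0808]
tool_rot: [0.0, -0.133, 0.991, -0.0]
contact_force: [-1.7, 0.1, 1.2]
gripper_width: 0.001
grasp_force: 0.7
```

Emit:
{"op": "move_arm", "data": {
  "targets": [
    [[0,-0.004,0,0,0],[0,-0.004,0,0,0],[0,-0.004,0,0,0],[0,-0.004,0,0,0],[0,-0.004,0,0,0]]
  ]
}}

```text
time: 9.63
tool_pos: [0.4876, -0.0066, 0.0805]
tool_rot: [-0.0, -0.133, 0.991, -0.0]
contact_force: [-1.8, -1.2, 0.5]
gripper_width: 0.002
grasp_force: 0.8
```

Emit:
{"op": "move_arm", "data": {
  "targets": [
    [[0,-0.004,0,0,0],[0,-0.004,0,0,0],[0,-0.003,0,0,0],[0,-0.003,0,0,0],[0,-0.002,0,0,0]]
  ]
}}

```text
time: 10.05
tool_pos: [0.497, -0.0041, 0.0805]
tool_rot: [0.0, -0.133, 0.991, -0.0]
contact_force: [-1.2, -0.5, 0.1]
gripper_width: 0.0
grasp_force: 0.8
```

```bash
python3 post.py 10 0.058|head -2;python3 - <<'E'
from h import *
b=grab_frame("top")[:,:,::-1]; cv2.imwrite("pics/t10.png",b)
q=np.load("q.npy"); c=get_calibration("top"); 
L=j2w(q,np.array([[x,-.004,.058] for x in np.arange(.03,.13,.003)])); u=proj(c,L).round().astype(int)
print([(int(x),int(b[v,w].mean())) for x,(w,v) in zip(range(30,130,3),u)])
E
```

```text
yaw err deg 0.06258441306560769
10.05 jig TCP mm [[-138.1    0.4   80.5]] F jig [-1.29 -0.19  0.14]
[(30, 161), (33, 162), (36, 161), (39, 160), (42, 161), (45, 161), (48, 161), (51, 159), (54, 161), (57, 160), (60, 160), (63, 159), (66, 161), (69, 161), (72, 161), (75, 160), (78, 161), (81, 161), (84, 161), (87, 161), (90, 162), (93, 162), (96, 150), (99, 113), (102, 101), (105, 94), (108, 60), (111, 29), (114, 25), (117, 29), (120, 51), (123, 100), (126, 113), (129, 140)]
```

Emit:
{"op": "move_arm", "data": {
  "targets": [
    [[0,-0.002,0,0,0],[0,-0.002,0,0,0],[0,-0.002,0,0,0],[0,-0.002,0,0,0],[0,-0.002,0,0,0]]
  ]
}}

```text
time: 10.57
tool_pos: [0.5026, -0.0025, 0.0804]
tool_rot: [-0.0, -0.133, 0.991, 0.0]
contact_force: [-2.0, -0.6, 0.4]
gripper_width: -0.0
grasp_force: 0.7
```

Emit:
{"op": "move_arm", "data": {
  "targets": [
    [[0,-0.001,0,0,0],[0,-0.001,0,0,0],[0,-0.001,0,0,0],[0,-0.001,0,0,0],[0,-0.001,0,0,0]]
  ]
}}

```text
time: 10.98
tool_pos: [0.5054, -0.0017, 0.0805]
tool_rot: [-0.0, -0.133, 0.991, 0.0]
contact_force: [-1.0, -0.5, 0.2]
gripper_width: 0.001
grasp_force: 0.7
```

Emit:
{"op": "move_arm", "data": {
  "targets": [
    [[0,-0.001,0,0,0],[0,-0.001,0,0,0],[0,-0.001,0,0,0],[0,-0.001,0,0,0],[0,0,0,0,0]]
  ]
}}

```text
time: 11.4
tool_pos: [0.5079, -0.001, 0.0805]
tool_rot: [0.0, -0.133, 0.991, 0.0]
contact_force: [-0.0, -0.6, -0.0]
gripper_width: 0.001
grasp_force: 0.3
```

Emit:
{"op": "move_arm", "data": {
  "targets": [
    [[0,-0.001,0,0,0],[0,-0.001,0,0,0],[0,-0.001,0,0,0],[0,-0.001,0,0,0],[0,-0.001,0,0,0]]
  ]
}}

```text
time: 11.82
tool_pos: [0.5107, -0.0003, 0.0805]
tool_rot: [0.0, -0.133, 0.991, 0.0]
contact_force: [-1.7, -1.1, 0.2]
gripper_width: -0.005
grasp_force: 0.6
```

Emit:
{"op": "move_arm", "data": {
  "targets": [
    [[0,-0.001,0,0,0],[0,-0.001,0,0,0],[0,-0.001,0,0,0],[0,-0.001,0,0,0],[0,0,0,0,0]]
  ]
}}

```text
time: 12.23
tool_pos: [0.5131, 0.0004, 0.0805]
tool_rot: [0.0, -0.133, 0.991, 0.0]
contact_force: [0.0, 0.1, -0.0]
gripper_width: 0.005
grasp_force: 0.3
```

Emit:
{"op": "move_arm", "data": {
  "targets": [
    [[0,-0.001,0,0,0],[0,-0.001,0,0,0],[0,-0.001,0,0,0],[0,-0.001,0,0,0],[0,-0.001,0,0,0]]
  ]
}}

```text
time: 12.65
tool_pos: [0.5148, 0.0009, 0.0804]
tool_rot: [-0.002, -0.134, 0.991, -0.0]
contact_force: [-8.5, -3.1, 4.6]
gripper_width: 0.003
grasp_force: 4.0
```

```bash
python3 st.py; python3 - <<'E'
from h import *
b=grab_frame("top")[:,:,::-1]; cv2.imwrite("pics/t11.png",b)
q=np.load("q.npy"); c=get_calibration("top"); 
L=j2w(q,np.array([[x,-.004,.058] for x in np.arange(.081,.13,.002)])); u=proj(c,L).round().astype(int)
print([(int(x),int(b[v,w].mean())) for x,(w,v) in zip(range(81,130,2),u)])
E
```

```text
yaw err deg 0.08266035760212276
12.65 jig TCP mm [[-119.5    0.5   80.4]] F jig [-9.   -0.74  4.64]
[(81, 162), (83, 162), (85, 160), (87, 160), (89, 159), (91, 161), (93, 161), (95, 162), (97, 162), (99, 161), (101, 159), (103, 162), (105, 162), (107, 161), (109, 161), (111, 159), (113, 159), (115, 111), (117, 41), (119, 41), (121, 37), (123, 91), (125, 91), (127, 141), (129, 141)]
```

The force rose to 9 N with the neck at the tip (jig x about 115), so the post is home. I'll ease off slowly, lift, and go over to the handle.

Emit:
{"op": "move_arm", "data": {
  "targets": [
    [[0,0.001,0,0,0],[0,0.001,0,0,0],[0,0.002,0,0,0],[0,0.01,0,0,0],[0,0.025,0,0,0]]
  ]
}}

```text
time: 13.12
tool_pos: [0.4946, -0.005, 0.0813]
tool_rot: [0.002, -0.134, 0.991, -0.0]
contact_force: [-0.7, -0.1, -0.9]
gripper_width: 0.003
grasp_force: 0.0
```

Emit:
{"op": "move_arm", "data": {
  "targets": [
    [[0,0,0,-0.06,0],[0,0,0,-0.06,0],[0,0,0,-0.06,0],[0,0,0,-0.06,0],[0,0,0,-0.06,0]]
  ]
}}

```text
time: 13.53
tool_pos: [0.493, -0.005, 0.2625]
tool_rot: [0.001, -0.133, 0.991, -0.0]
contact_force: [0.5, 0.6, 0.3]
gripper_width: -0.001
grasp_force: 0.0
```

Emit:
{"op": "move_arm", "data": {
  "targets": [
    [[0,-0.048,0.036,0,0],[0,-0.048,0.036,0,0],[0,-0.048,0.036,0,0],[0,-0.048,0.036,0,0],[0,-0.045,0.036,0,0]]
  ]
}}

```text
time: 13.95
tool_pos: [0.6029, 0.1382, 0.2608]
tool_rot: [0.001, -0.133, 0.991, 0.0]
contact_force: [0.9, -1.0, 0.0]
gripper_width: 0.001
grasp_force: 0.0
```

Emit:
{"op": "move_arm", "data": {
  "targets": [
    [[0,0,0,0,0],[0,0,0,0,0]]
  ]
}}

```text
time: 14.12
tool_pos: [0.6022, 0.1379, 0.26]
tool_rot: [-0.0, -0.135, 0.991, 0.0]
contact_force: [-0.3, -0.3, 0.8]
gripper_width: 0.001
grasp_force: 0.0
```

```bash
python3 post.py 12 0.058; python3 - <<'E'
from h import *
a=grab_frame("side")[:,:,::-1][140:330,240:430]; b=grab_frame("wrist")[:,:,::-1]
cv2.imwrite("pics/v12.png",np.hstack([cv2.resize(a,(380,380),interpolation=cv2.INTER_CUBIC),cv2.resize(b,None,fx=.79,fy=.79)[:380,60:480]]))
E
```

```text
yaw err deg 0.19846111544276823
14.1167 jig TCP mm [[  0.9 109.7 260. ]] F jig [-0.38 -0.18  0.84]
-45 148 -16.3 -1.6 13.1
-30 545 -16.2 -1.4 13.3
-15 544 -16.2 -1.5 13.3
0 522 -16.2 -1.5 13.3
15 487 -16.3 -1.6 13.1
30 272 -16.5 -2.4 11.7
45 144 -16.7 -11.4 -6.2
60 392 -16.4 -1.8 12.8
75 425 -16.2 -1.7 12.9
90 295 -15.0 -3.0 9.0
105 228 -11.6 -1.4 8.8
x range [-40.39030988 108.74969987]Traceback (most recent call last):
  File "<stdin>", line 3, in <module>
    return _nx.concatenate(arrs, 1, dtype=dtype, casting=casting)
           ~~~~~~~~~~~~~~~^^^^^^^^^^^^^^^^^^^^^^^^^^^^^^^^^^^^^^^
ValueError: all the input array dimensions except for the concatenation axis must match exactly, but along dimension 0, the array at index 0 has size 380 and the array at index 1 has size 379
```

Emit:
{"op": "move_arm", "data": {
  "targets": [
    [[0,0,0,0.04,0],[0,0,0,0.03,0],[0,0,0,0.022,0],[0,0,0.013,0,0],[0,0,0.007,0,0]]
  ]
}}

```text
time: 14.68
tool_pos: [0.5978, 0.1482, 0.2048]
tool_rot: [-0.001, -0.133, 0.991, 0.0]
contact_force: [-0.2, 0.5, -0.1]
gripper_width: 0.004
grasp_force: 0.0
```

Emit:
{"op": "move_arm", "data": {
  "targets": [
    [[0,0,0.006,0,0],[0,0,0.0,0,0],[0,0,0.007,0.004,0],[0,0,0.007,0.004,0],[0,0,0.007,0.004,0]]
  ]
}}

```text
time: 15.1
tool_pos: [0.5949, 0.1643, 0.1991]
tool_rot: [0.001, -0.133, 0.991, -0.0]
contact_force: [0.5, -0.9, 1.4]
gripper_width: 0.002
grasp_force: 0.7
```

```bash
python3 st.py; python3 - <<'E'
from h import *
q=np.load("q.npy"); c=get_calibration("wrist"); im=grab_frame("wrist")[:,:,::-1]; cv2.imwrite("pics/w13.png",im)
L=j2w(q,np.array([[x,-.0015,.058] for x in np.arange(.09,.14,.002)])); u=proj(c,L).round().astype(int)
print([(int(x),int(im[v,w].mean())) for x,(w,v) in zip(range(90,140,2),u) if 0<=v<480 and 0<=w<640])
E
```

```text
yaw err deg 0.061519341937909644
15.1 jig TCP mm [[  0.8 137.  199.1]] F jig [ 0.21 -1.01  1.45]
[(90, 160), (92, 161), (94, 159), (96, 160), (98, 161), (100, 159), (102, 159), (104, 161), (106, 162), (108, 161), (110, 162), (112, 162), (114, 161), (116, 159), (118, 84), (120, 41), (122, 34), (124, 38), (126, 71), (128, 130), (130, 136), (132, 137), (134, 137), (136, 139), (138, 139)]
```

Contact with the handle is light and neck-to-tip is closed at about 117, so I'll go on along the arc.

Emit:
{"op": "move_arm", "data": {
  "targets": [
    [[0,0,0.0107,0.0088,0],[0,0,0.0107,0.0088,0],[0,0,0.0107,0.0088,0],[0,0,0.0095,0.0116,0],[0,0,0.0095,0.0116,0]]
  ]
}}

```text
time: 15.57
tool_pos: [0.5859, 0.1943, 0.1673]
tool_rot: [-0.0, -0.134, 0.991, 0.0]
contact_force: [1.2, 0.1, 0.6]
gripper_width: 0.003
grasp_force: 0.3
```

```bash
python3 st.py
```

```text
yaw err deg 0.08223521012149604
15.5667 jig TCP mm [[-1.000e-01  1.683e+02  1.673e+02]] F jig [ 1.2  -0.27  0.6 ]
```

Next from 30° to 20° and 10°, gently.

Emit:
{"op": "move_arm", "data": {
  "targets": [
    [[0,0,0.005,0.008,0],[0,0,0.005,0.008,0],[0,0,0.004,0.008,0],[0,0,0.003,0.009,0],[0,0,0.003,0.009,0]]
  ]
}}

```text
time: 15.98
tool_pos: [0.583, 0.2054, 0.1433]
tool_rot: [-0.0, -0.133, 0.991, 0.0]
contact_force: [-3.1, 0.7, 5.8]
gripper_width: 0.002
grasp_force: 2.2
```

```bash
python3 st.py
```

```text
yaw err deg 0.057311366398053565
15.9833 jig TCP mm [[1.000e-01 1.798e+02 1.433e+02]] F jig [-2.84  1.52  5.79]
```

Emit:
{"op": "move_arm", "data": {
  "targets": [
    [[0,0,0.002,0.006,0],[0,0,0.002,0.006,0],[0,0,0.002,0.006,0],[0,0,0.001,0.004,0],[0,0,0.001,0.003,0]]
  ]
}}

```text
time: 16.4
tool_pos: [0.5816, 0.2094, 0.1271]
tool_rot: [-0.0, -0.133, 0.991, -0.0]
contact_force: [0.1, -0.6, -0.8]
gripper_width: 0.003
grasp_force: 0.0
```

```bash
python3 st.py
```

```text
yaw err deg 0.05749568703697605
16.4 jig TCP mm [[ -0.2 184.1 127.1]] F jig [-0.1  -0.56 -0.76]
```

The force dropped away, so it snapped over centre. I'll press on a little to confirm the end stop.

Emit:
{"op": "move_arm", "data": {
  "targets": [
    [[0,0,0,0.003,0],[0,0,0,0.002,0],[0,0,0,0.002,0],[0,0,0,0,0]]
  ]
}}

```text
time: 16.73
tool_pos: [0.582, 0.2096, 0.1262]
tool_rot: [-0.0, -0.133, 0.991, -0.0]
contact_force: [-6.9, -0.7, 11.4]
gripper_width: 0.002
grasp_force: 5.4
```

It's on the end stop at 11 N, so the handle is fully down. I'll lift off and look.

Emit:
{"op": "move_arm", "data": {
  "targets": [
    [[0,0,0,-0.01,0],[0,0,0,-0.04,0],[0,0,0,-0.06,0],[0,0,0,-0.06,0],[0,0,0,-0.06,0]]
  ]
}}

```text
time: 17.15
tool_pos: [0.5816, 0.2094, 0.2628]
tool_rot: [-0.0, -0.133, 0.991, -0.0]
contact_force: [1.8, -0.3, -0.1]
gripper_width: 0.004
grasp_force: 0.0
```

Emit:
{"op": "move_arm", "data": {
  "targets": [
    [[0,0.06,0,-0.02,0],[0,0.06,0,0,0],[0,0.06,0,0,0],[0,0.06,0,0,0],[0,0,0,0,0]]
  ]
}}

```text
time: 17.57
tool_pos: [0.438, 0.1705, 0.2724]
tool_rot: [-0.001, -0.133, 0.991, -0.0]
contact_force: [0.8, 0.9, -0.8]
gripper_width: -0.005
grasp_force: 0.0
```

```bash
python3 st.py; python3 - <<'E'
from h import *
a=grab_frame("side")[:,:,::-1][140:330,240:430]; b=grab_frame("top")[:,:,::-1][140:280,230:370]
cv2.imwrite("pics/v14.png",np.hstack([cv2.resize(x,(400,400),interpolation=cv2.INTER_CUBIC) for x in(a,b)]))
E
```

```text
yaw err deg 0.07927579326053547
17.5667 jig TCP mm [[-149.   184.4  272.4]] F jig [ 0.99  0.67 -0.81]
```

View pics/v14.png

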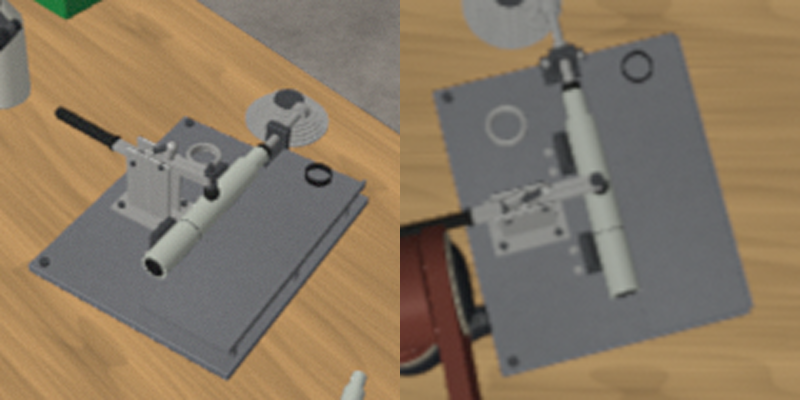

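The final view shows the clamp closed with its foot on the post at (598,182). The neck end meets the stop tip at (571,88), the handle is level, the rings haven't moved, and the robot is clear.

```bash
python3 -c "
from plant import job; print(job.job_done())"
```

```text
the job is handed in; nothing more can be done
None
```

The post was rolled into the vees and slid home against the stop (felt at about 9 N). The toggle clamp is closed over centre, and the job was handed in after about 18 s of robot time.

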